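# Pulse a cinnamon quill in a twist-lid spice grinder

### The job

Grind the cinnamon: drop the piece of cinnamon quill from the slate coaster into the open bowl of the spice grinder, then lower the green lid into the grinder's rim with its two lugs in the two slots (white dots) until it is fully down. Turn the lid clockwise, seen from above, until its pointers stand at the orange pulse dots, half way to the red lock dots, never so far that it runs into the lock; the switch is sprung and turns the lid back if it is let go, so finish while still gripping the lid and holding it steady at the orange dots. Leave the spice jar, the cup and the coffee jar as they stand.

Things in the scene. Friction and masses are not known exactly. Their poses are not given: they have to be found in the camera images.
- grinder: Fixed cordless spice grinder: steel cylinder, 108 mm diameter, 81 mm high, black rim. Origin: centre of its underside, z up on its axis. Open bowl: radius 34 mm, floor 22 mm above the origin, with a small blade. Grey claws round the mouth (heights 76 to 81 mm, inner radius 38.5 mm) leave two slots, facing each other,, 23 mm wide, on the grinder's +x and -x axes, marked by white dots.
- seat (a point): Point on the grinder's axis, 66 mm above its origin, level with the floor of the ring channel (outer radius 44 mm) under the claws; the seated lid's origin lies here. Axes as the grinder's. The lid can turn only within 3 mm of this height; then the claws hold it down. A fixed stop bars anticlockwise turning.
- pulse_dot (a point): One of the two orange dots on the rim's top, radius 49 mm, 0.70 rad clockwise (from above) from the white dot on the grinder's +x axis; the other is half a turn on. The red lock dots are 1.40 rad clockwise from the white ones: from 1.1 rad on the lugs run onto stiff sprung detents and click in at 1.4.
- lid: Loose green lid, about 140 g, flange 89 mm across, standing plug down. Origin: centre of the plug's underside, z up. Plug 73 mm across; two lugs, 16 mm wide, 7 mm high, at its bottom along +x and -x to radius 42.5 mm, an orange pointer above each; same after half a turn. Yaw within 0.08 rad of the grinder's fits the slots; grinder yaw minus 0.70 is the pulse mark.
- lid_grip (a point): Centre of the lid's grip bar, 35 mm above the lid's origin. The bar is 66 mm long along the lid's x, 26 mm thick along y (fingers close along y), and stands from 20.5 mm (top of the flange) to 50.5 mm above the lid's origin.
- switch (a joint): Sprung switch ring in the channel; the lid's lugs push its two orange dogs round. Rad, 0 at rest, grows clockwise, about 0.09 behind the lid's turn: 0.61 when the pointers are at the orange dots, 1.31 at the lock. The spring resists with 0.06 N m at 0 and 0.19 N m at 0.61, and turns the lid back if let go.
- quill: Loose piece of brown cinnamon quill (double roll), 44 mm long along its x, 17 mm wide along y, 9 mm high, 14 g, lying on the coaster. Origin: centre of its underside. Grip it across the 17 mm.
- coaster: Dark slate coaster, 96 x 96 x 6 mm, fixed to the worktop. Origin: centre of its underside.
- spice_jar: Spice jar with a yellow cap, 45 mm in diameter, 100 mm high. Bystander. Origin: centre of its underside.
- cup: White cup with a red band, 62 x 89 x 52 mm. Bystander. Origin: centre of its underside.
- coffee: Coffee jar with a dark lid, 83 mm in diameter, 130 mm high. Bystander. Origin: centre of its underside.
Not all that is in view belongs to the job. What is shaped like the lid but brown or yellow is not meant.

How it is judged:
By the outcome, as a careful person would: the job done as asked, in the order asked, and still so for the second after the job is handed in, while the arm keeps its last pose, push and grip.
It also fails if it takes over 64 s, if anything falls off the work surface, if the arm or the gripper's body presses on something with over 40 N, if the wrist force passes 120 N, or if a joint passes its speed limit or range.

### The arm

A 6-joint arm with a two-finger parallel gripper is mounted at the origin on a cart in front of the work surface, level with it; the furniture and walls round the work are solid. World frame = base frame: x ahead of the robot, y to its left, z up, the work surface at z = 0. Lengths are in m, angles in rad, forces in N, time in s.
With the tool pointing down it reaches from about 0.375 to 0.925 m from the base axis. Payload 5.7 kg.
Tool frame: the origin (TCP) lies on the mounting face of the last link; the fingertips stand 173 mm ahead of it and the grasp point (between the pads) lies 155 mm ahead of it; z points along the fingers, y is the line along which they close (so a half turn about z gives the same grasp; the last joint's range is limited). The gripper opens to 85 mm and grips with 20 to 120 N. Pads are 22 mm wide; open, the fingers measure 114 mm over their backs; the gripper's body (76 mm by 85 mm) begins 54 mm behind the grasp point. The pads swing forward as they close: fully open they stand 13 mm farther back than shut.
Start: joints at [1.043, 0.359, 1.51, -0, 1.272, -0.115], TCP at [0.241, 0.55, 0.405] pointing down, gripper open.
Joint ranges: [-2.97, 2.97], [-1.01, 2.36], [0.21, 2.38], [-0.96, 4.11], [0.2, 2.71], [-2.98, 2.98]. Speed limits (rad/s): [2.39, 2.39, 3.14, 3.14, 3.14, 3.14].

### API

Orientations are given as a rotation vector (axis times angle).
In Python, from rig import sensors, vision, job gives the robot as it stands. The module is installed in compiled form; this text tells all that it offers.
- The arm moves only by the tool arm_command, never from a script. Its argument "motion" is a list of rows, each a list of 3 entries, a list of its own where there are three numbers: the shift along the tool's x, y, z in m, then the turn about the tool's z in degrees, then the finger opening in m, from 0 to 0.0854. A call has 1 to 8 rows; each row shifts and turns the commanded pose from where the row before left it, along the tool's axes as they then stand; what a row does not reach is not made up. A row lasts 1/10 s, in which the tool goes at most 50 mm and 8.59 degrees, less where a joint would pass 70% of its speed; a pose out of reach is approached as far as the arm can. A call with a gripper value outside its range is refused whole. The fingers move at their own pace and stop on an object; "force" is the grip in N (left out, the last holds). Time passes only in rows, so rows that do not move let the fingers close. It gives the time, the measured TCP pose, the force, the opening and the grip force at its end, in the units of the state.
- sensors.observe(): the state, without advancing time (a new reading comes with each control period).
- vision.get_image(name): name is "scene" or "top" or "wrist"; returns a dict with "img" (384x512x3 uint8, red, green, blue), "intrinsics" (3x3 intrinsics, pixels), "position" and "orientation" of the camera in the world. Camera axes: x right, y down, z forward; pixel columns grow to the right and rows downward; lengths in m; the calibration is good to about 2 mm. A picture is of the moment at which its call begins. There is no depth.
- job.close_job(): hands the job in; it is judged then, once.
Trained networks look in the newest picture that a camera, given by its name, has taken for a name from the list of things; names that differ only in an ending like _2 or _b are one class to them, and where a whole thing is asked for, a point or a joint stands for the part that bears it (a point fixed in the world has none). Each returns a list of dicts, best first, with "score" (0 to 1); they miss things now and then, are a little off and sometimes report something else, mostly with a low value. They report only what shows in the picture. A call takes as long as a camera call. They do not tell look-alikes from the thing itself.
- vision.outline_of(thing, camera): "pixels" (384x512 bool, what is visible of it) and "bbox" ([left, top, right, bottom] in pixels, round what is visible of it).
The state is a dict: "time_s": time; "joints": joint angles; "joint_velocities": joint speeds; "joint_torque": joint torques, N m; "ee_pos": TCP position; "ee_rot": TCP orientation; "ft_force": force on the tool from outside, world axes, zero at the start; "ft_torque": the same for the moment, N m; "grip_width": finger opening in m; "gripper_force": force on a finger pad.
Only numpy, scipy, OpenCV 4.12 (cv2) and the standard library are available. Lean on these libraries where they do the work, as an engineer would, in place of code of your own. Each camera call takes 0.05 s, during which the arm holds its last target. There are 200 camera calls.

## Working session

There is one attempt and no reset: what is moved stays moved. The work goes in short steps, Python scripts to look and compute and a tool call to move; the robot and the scene stay as the last step left them, time stands still between calls to the robot, and variables do not carry over. Pictures are saved under pics/ and viewed, at most 13 in all, crops included, and the job is handed in when it is done.

Besides the shell and the picture viewer there is one more tool, called after "Request:" as name([rows], argument=value, ...), one row to a line, values as JSON. arm_command: Moves the arm, as the interface text tells. Its arguments: {"type":"object","properties":{"motion":{"type":"array","items":{"type":"array"}},"force":{"type":"number"}},"required":["motion"]}

```bash
mkdir -p pics; cat > h.py <<'E'
import numpy as np,cv2
from scipy.spatial.transform import Rotation as R
from rig import sensors,vision,job
def cam(n):
    d=vision.get_image(n); o=np.array(d["orientation"],float)
    d["R"]=o if o.shape==(3,3) else (R.from_rotvec(o).as_matrix() if o.size==3 else R.from_quat(o).as_matrix())
    return d
def save(d,f,crop=None,s=1):
    im=d["img"][:,:,::-1]
    if crop: im=im[crop[1]:crop[3],crop[0]:crop[2]]
    cv2.imwrite("pics/"+f,cv2.resize(im,None,fx=s,fy=s,interpolation=cv2.INTER_CUBIC))
def ray(d,uv,z):
    uv=np.atleast_2d(uv).astype(float)
    v=(np.linalg.inv(d["intrinsics"])@np.c_[uv,np.ones(len(uv))].T).T@d["R"].T
    p=np.array(d["position"]); return p+v*((z-p[2])/v[:,2])[:,None]
def proj(d,P):
    c=(np.atleast_2d(P)-d["position"])@d["R"]; q=c@np.array(d["intrinsics"]).T
    return q[:,:2]/q[:,2:]
E
python3 - <<'E'
from h import *
ims=[]
for n in("scene","top"):
    d=cam(n); print(n,d["position"],d["orientation"],d["intrinsics"][0]); ims.append(d)
    for t in("grinder","lid","quill","coaster","spice_jar","cup","coffee"):
        for o in vision.outline_of(t,n)[:3]:
            ys,xs=np.nonzero(o["pixels"]); print(t,round(o["score"],2),o["bbox"],xs.mean().round(),ys.mean().round(),len(xs))
cv2.imwrite("pics/a.png",cv2.resize(ims[0]["img"][:,:,::-1],(800,600))); cv2.imwrite("pics/b.png",cv2.resize(ims[1]["img"][:,:,::-1],(800,600)))
s=sensors.observe();print(s["ee_pos"],s["ee_rot"],s["time_s"],s["grip_width"])
E
```

```text
scene [0.29702981 0.78489056 1.22310261] [-0.42534813  2.89321113 -0.93063077] [453.00955468   0.         264.87814064]
grinder 0.9 [235.5, 207.9, 271.0, 249.6] 254.0 229.0 1271
grinder 0.47 [234.0, 300.7, 266.4, 337.0] 250.0 321.0 1106
lid 0.96 [313.4, 118.3, 337.3, 141.9] 327.0 132.0 404
lid 0.56 [279.9, 165.8, 305.6, 188.1] 291.0 175.0 453
quill 0.49 [239.6, 320.4, 254.0, 332.7] 248.0 325.0 94
coaster 0.88 [229.3, 300.6, 266.3, 335.4] 250.0 321.0 1041
spice_jar 0.92 [193.8, 250.4, 212.2, 278.6] 202.0 264.0 458
cup 0.81 [276.9, 122.4, 303.5, 143.5] 289.0 132.0 302
coffee 0.79 [161.2, 267.7, 193.5, 314.4] 178.0 290.0 1088
top [ 0.39315527 -0.02075401  1.6374424 ] [-2.17646904  2.1684527  -0.0530909 ] [446.19194475   0.         249.60613044]
grinder 0.73 [204.3, 175.5, 239.9, 207.6] 221.0 192.0 762
lid 0.86 [277.9, 194.3, 303.2, 219.7] 292.0 208.0 460
lid 0.8 [356.6, 167.9, 381.3, 193.2] 369.0 182.0 487
lid 0.66 [342.5, 213.9, 369.9, 240.2] 355.0 228.0 481
quill 0.48 [142.3, 207.0, 149.6, 215.5] 147.0 211.0 43
coaster 0.98 [138.0, 196.9, 168.7, 227.6] 153.0 211.0 631
spice_jar 0.49 [170.3, 156.8, 186.4, 169.8] 178.0 162.0 197
cup 0.67 [328.4, 180.1, 348.5, 200.3] 340.0 193.0 313
cup 0.56 [280.2, 194.5, 301.6, 219.7] 291.0 207.0 448
coffee 0.63 [135.5, 138.4, 163.7, 168.6] 147.0 153.0 537
coffee 0.17 [279.6, 193.0, 301.4, 218.9] 292.0 208.0 470
[0.24071219 0.5495825  0.40469935] [-6.43827121e-01 -3.07488639e+00  1.17305353e-04] 0.8 0.08541898271121029
```

View pics/b.png

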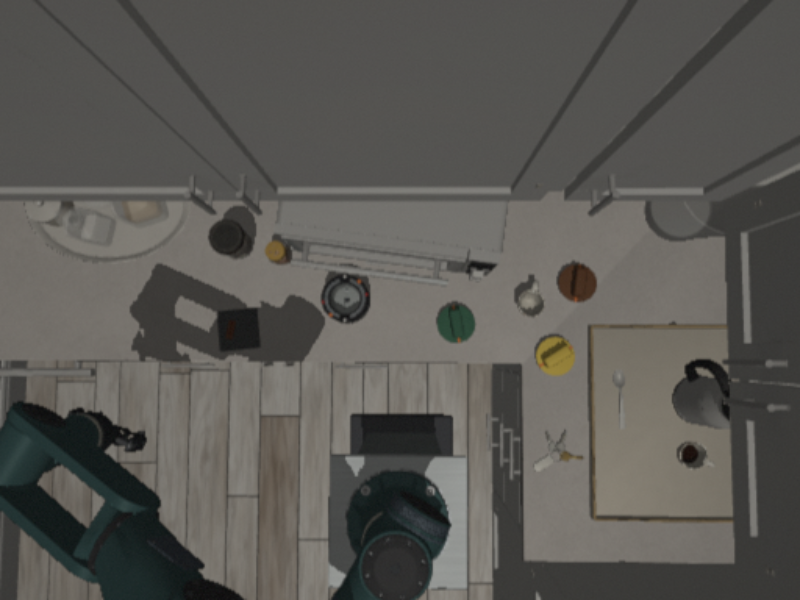

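View pics/a.png

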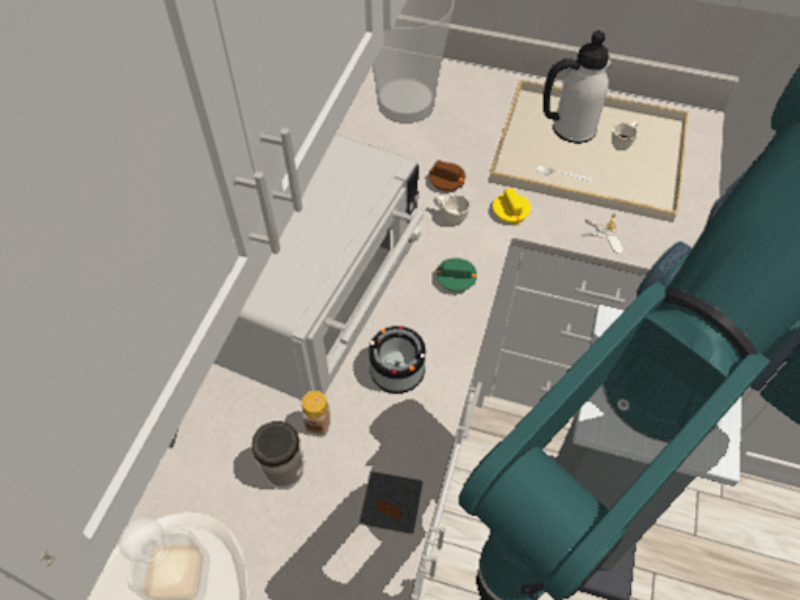

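Candidates in the top view (800x600 picture): for the lid, green at (455,322), brown at (577,281) and yellow at (555,355). I choose the green one. For the quill, only the brown piece on the dark coaster at (230,327) fits. The grinder is at (345,297). The scene view agrees: lid (456,274), grinder (397,357), quill (388,509). Next I measure, with close crops of the choice.

```bash
python3 - <<'E'
from h import *
S=cam("scene");T=cam("top")
for n,d in(("scene",S),("top",T)):
    for t,z in(("lid",.02),("quill",.0105),("coaster",.006),("grinder",.04),("spice_jar",.1),("coffee",.13)):
        for o in vision.outline_of(t,n)[:1]:
            ys,xs=np.nonzero(o["pixels"]); P=np.c_[xs,ys].astype(float); c=P.mean(0)
            print(n,t,ray(d,c,z)[0].round(3), cv2.minAreaRect(P.astype(np.float32)))
h1=cv2.resize(S["img"][200:345,225:300],(300,580)); h2=cv2.resize(T["img"][170:230,135:310],(800,274))
c=np.zeros((580,800,3),np.uint8)
c[:274]=h2; h3=cv2.resize(S["img"][110:250,225:345],(257,300));c[280:580,:257]=h3
h4=cv2.resize(S["img"][290:345,220:275],(300,300));c[280:580,270:570]=h4
cv2.imwrite("pics/c.png",c[:,:,::-1])
E
```

```text
scene lid [ 0.552 -0.413  0.02 ] ((285.25885009765625, 112.33529663085938), (22.99462890625, 18.330625534057617), 12.52880859375)
scene quill [0.441 0.393 0.01 ] ((248.00001525878906, 325.5), (15.652474403381348, 5.366562843322754), 26.56505012512207)
scene coaster [0.441 0.377 0.006] ((249.35238647460938, 321.00335693359375), (35.33634948730469, 35.33634948730469), 10.007980346679688)
scene grinder [0.511 0.117 0.04 ] ((254.0, 229.5), (43.0, 34.0), 90.0)
scene spice_jar [0.603 0.296 0.1  ] ((202.0, 263.5), (29.0, 18.0), 90.0)
scene coffee [0.627 0.395 0.13 ] ((177.0, 290.5), (41.0, 32.0), 90.0)
top lid [ 0.453 -0.132  0.02 ] ((291.5, 207.5), (23.0, 23.0), 90.0)
top quill [0.437 0.394 0.01 ] ((147.09999084472656, 211.29998779296875), (4.4470744132995605, 11.171918869018555), 12.52880859375)
top coaster [0.44  0.377 0.006] ((152.0164031982422, 210.68035888671875), (25.9837589263916, 25.9837589263916), 84.80557250976562)
top grinder [0.508 0.121 0.04 ] ((220.50001525878906, 191.5), (31.11269760131836, 29.698482513427734), 45.0)
top spice_jar [0.606 0.268 0.1  ] ((177.5, 162.0), (14.0, 15.0), 90.0)
top coffee [0.631 0.368 0.13 ] ((147.5, 153.0), (24.0, 27.0), 90.0)
```

View pics/c.png

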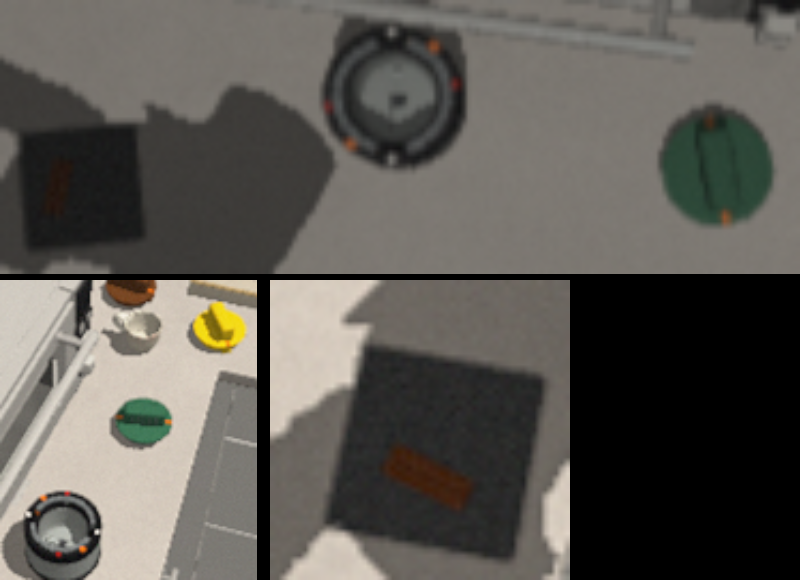

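The crop shows the green lid with its bar nearly along world x, and orange pointers at crop (710,120) and (727,217). The grinder's white dots are at (392,32) and (392,158), so its yaw is about 0. The quill lies on the slate at (57,187). Next I work out the move to a view above the quill.

```bash
cat >> h.py <<'E'
def plan(x,y,z,yaw=None):
    "TCP target; yaw of tool x (world), mod pi. Prints shift in current tool axes, turn deg"
    s=sensors.observe(); M=R.from_rotvec(s["ee_rot"]).as_matrix()
    d=M.T@(np.array([x,y,z])-s["ee_pos"]); cy=np.arctan2(M[1,0],M[0,0])
    print("now",np.round(s["ee_pos"],4),"yaw",round(cy,4),"q",np.round(s["joints"],2),"f",np.round(s["ft_force"],1),"t",round(s["time_s"],2),"w",round(s["grip_width"],4),"tilt",np.round(M[:2,2],4))
    print("shift mm",np.round(d*1000,1))
    if yaw is not None:
        t=(yaw-cy+np.pi/2)%np.pi-np.pi/2; print("turn deg",round(-np.degrees(t),2))
E
python3 - <<'E'
from h import *
S=cam("scene");T=cam("top")
for n,d in(("scene",S),("top",T)):
    o=vision.outline_of("quill",n)
    if o:
        ys,xs=np.nonzero(o[0]["pixels"]); P=ray(d,np.c_[xs,ys],.0135)[:,:2]; c=P.mean(0); w,V=np.linalg.eigh(np.cov((P-c).T)); print(c,np.arctan(V[1,1]/V[0,1]),w)
plan(.44,.39,.33,-.32)
W=cam("wrist"); s=sensors.observe(); M=R.from_rotvec(s["ee_rot"]).as_matrix(); print("cam in tool",M.T@(W["position"]-s["ee_pos"]),(M.T@W["R"]).round(3), W["intrinsics"][0][0])
E
```

```text
[0.51617454 0.09987903] -1.2622511425061942 [0.00086053 0.00158013]
[0.43977358 0.39360136] -0.1751639545334894 [3.45202023e-05 1.48697662e-04]
now [0.2407 0.5496 0.4047] yaw 2.7288 q [ 1.04  0.36  1.51  0.    1.27 -0.12] f [ 0.9  0.6 -0.5] t 1.7 w 0.0857 tilt [-0.0001 -0.0001]
shift mm [-246.6  -66.2   74.7]
turn deg -5.32
cam in tool [ 0.07638042 -0.00109706  0.03026661] [[ 0.    -0.955 -0.297]
 [ 1.     0.     0.001]
 [-0.001 -0.297  0.955]] 275.64354605131797
```

Request:
arm_command([
  [[-0.031,-0.008,0.009],0,0.0854],
  [[-0.031,-0.008,0.009],0,0.0854],
  [[-0.031,-0.008,0.009],0,0.0854],
  [[-0.031,-0.008,0.009],0,0.0854],
  [[-0.031,-0.008,0.009],0,0.0854],
  [[-0.031,-0.008,0.009],0,0.0854],
  [[-0.031,-0.009,0.01],0,0.0854],
  [[-0.03,-0.009,0.011],-5.3,0.0854],
])

```text
time_s: 2.55
ee_pos: [0.4416, 0.3892, 0.3295]
ee_rot: [0.499, 3.101, 0.001]
ft_force: [-0.7, 0.5, 0.1]
grip_width: 0.0855
gripper_force: 0.0
```

```bash
cat >> h.py <<'E'
def pca(P):
    c=P.mean(0); w,V=np.linalg.eigh(np.cov((P-c).T)); return c,np.arctan(V[1,1]/V[0,1]),np.sqrt(w)
def hsv(d,lo,hi):
    return cv2.inRange(cv2.cvtColor(d["img"],cv2.COLOR_RGB2HSV),lo,hi)>0
E
python3 - <<'E'
from h import *
W=cam("wrist")
for o in vision.outline_of("quill","wrist"):
    ys,xs=np.nonzero(o["pixels"]); P=ray(W,np.c_[xs,ys],.0135)[:,:2].astype(np.float32); print(o["score"],o["bbox"],pca(P),cv2.minAreaRect(P))
plan(.44,.39,.33,-.32); save(W,"d.png")
E
```

```text
0.98 [247.4, 153.4, 270.0, 195.0] (array([0.43818095, 0.3934955 ], dtype=float32), np.float64(-0.18654728968729328), array([0.00453819, 0.01238565])) ((0.4389840364456177, 0.3933522403240204), (0.016632668673992157, 0.043804921209812164), 79.34959411621094)
now [0.4428 0.3877 0.3283] yaw 2.8203 q [ 0.6   0.42  1.62 -0.    1.1  -0.65] f [-0.8  0.4 -0.3] t 2.65 w 0.0857 tilt [-0.0004 -0.002 ]
shift mm [ 3.4  1.3 -1.7]
turn deg -0.07
```

View pics/d.png

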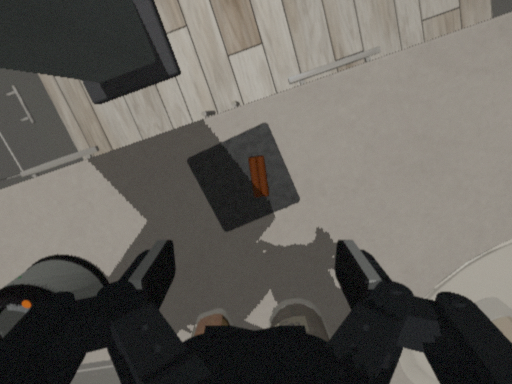

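The wrist view shows the quill on the slate at (258,175), with the fingers clear of it. Its outline gives 44 x 17 mm, centre (0.439, 0.393), yaw -0.187. I go down in two stages.

```bash
python3 -c "
from h import *
plan(.4388,.3934,.181,-.187)"
```

```text
now [0.4428 0.3877 0.3283] yaw 2.8203 q [ 0.6   0.42  1.62 -0.    1.1  -0.65] f [-0.8  0.4 -0.3] t 2.65 w 0.0857 tilt [-0.0004 -0.002 ]
shift mm [  5.7   4.5 147.3]
turn deg -7.7
```

Request:
arm_command([
  [[0.002,0.003,0.03],-7.7,0.06],
  [[0.002,0.002,0.03],0,0.045],
  [[0,0,0.03],0,0.045],
  [[0,0,0.01],0,0.045],
  [[0,0,0],0,0.045],
  [[0,0,0],0,0.045],
])

```text
time_s: 3.25
ee_pos: [0.4382, 0.3964, 0.2307]
ee_rot: [0.292, 3.127, 0.001]
ft_force: [0.4, -0.0, 1.1]
grip_width: 0.0451
gripper_force: 0.0
```

```bash
python3 - <<'E'
from h import *
plan(.4388,.3934,.181,-.187)
W=cam("wrist")
for o in vision.outline_of("quill","wrist"):
    ys,xs=np.nonzero(o["pixels"]); P=ray(W,np.c_[xs,ys],.0135)[:,:2].astype(np.float32); print(o["score"],o["bbox"],pca(P),cv2.minAreaRect(P))
E
```

```text
now [0.4382 0.3964 0.2307] yaw 2.9557 q [ 0.62  0.55  1.7   0.    0.9  -0.77] f [ 0.4 -0.   1.1] t 3.25 w 0.0451 tilt [0.001  0.0007]
shift mm [-1.1 -2.9 49.7]
turn deg 0.06
0.68 [240.0, 183.7, 264.9, 245.4] (array([0.43786195, 0.3933973 ], dtype=float32), np.float64(-0.1714430267313416), array([0.00483491, 0.01350728])) ((0.4386271834373474, 0.3931100368499756), (0.01737659052014351, 0.04732372239232063), 79.89114379882812)
```

Request:
arm_command([
  [[-0.001,-0.003,0.02],0,0.045],
  [[0,0,0.02],0,0.045],
  [[0,0,0.01],0,0.045],
  [[0,0,0],0,0.045],
  [[0,0,0],0,0.0],
  [[0,0,0],0,0.0],
  [[0,0,0],0,0.0],
  [[0,0,0],0,0.0],
], force=30)

```text
time_s: 4.15
ee_pos: [0.4388, 0.3931, 0.1808]
ee_rot: [0.291, 3.127, 0.002]
ft_force: [-0.5, -0.2, 5.9]
grip_width: 0.0154
gripper_force: 29.6
```

Gripped at 15.4 mm opening. Lift and carry it above the grinder.

Request:
arm_command([
  [[0,0,-0.02],0,0.0],
  [[0,0,-0.04],0,0.0],
  [[0,0,-0.04],0,0.0],
  [[0,0,-0.04],0,0.0],
  [[0,0,-0.04],0,0.0],
  [[0,0.04,0],0,0.0],
  [[0,0.04,0],0,0.0],
])

```text
time_s: 4.85
ee_pos: [0.4537, 0.4718, 0.3626]
ee_rot: [0.294, 3.125, 0.004]
ft_force: [0.9, 0.4, 0.3]
grip_width: 0.015
gripper_force: 29.6
```

```bash
python3 -c "
from h import *
plan(.5,.12,.36,-.0)"
```

```text
now [0.4537 0.4718 0.3626] yaw 2.9541 q [ 0.7   0.47  1.44 -0.    1.23 -0.68] f [0.9 0.4 0.3] t 4.85 w 0.015 tilt [0.0033 0.0026]
shift mm [-111.1 -337.     1.9]
turn deg -10.74
```

Request:
arm_command([
  [[-0.008,-0.03,0],0,0.0],
  [[-0.015,-0.045,0],0,0.0],
  [[-0.015,-0.045,0],0,0.0],
  [[-0.015,-0.045,0],0,0.0],
  [[-0.015,-0.045,0],0,0.0],
  [[-0.015,-0.045,0],0,0.0],
  [[-0.015,-0.045,0],0,0.0],
  [[-0.013,-0.037,0.002],0,0.0],
])

```text
time_s: 5.65
ee_pos: [0.4998, 0.1174, 0.3582]
ee_rot: [0.292, 3.127, -0.001]
ft_force: [0.7, 0.7, -1.0]
grip_width: 0.0152
gripper_force: 29.6
```

Request:
arm_command([
  [[0,0,0],-5.4,0.0],
  [[0,0,0],-5.4,0.0],
  [[0,0,0],0,0.0],
  [[0,0,0],0,0.0],
])

```text
time_s: 6.05
ee_pos: [0.4998, 0.1197, 0.3578]
ee_rot: [-0.0, 3.142, -0.0]
ft_force: [0.6, 0.6, -0.7]
grip_width: 0.0154
gripper_force: 29.7
```

```bash
python3 - <<'E'
from h import *
W=cam("wrist"); plan(.51,.12,.36,0); save(W,"e.png",s=1.5)
o=vision.outline_of("grinder","wrist")
for q in o[:2]: print(q["score"],q["bbox"],ray(W,[[(q["bbox"][0]+q["bbox"][2])/2,(q["bbox"][1]+q["bbox"][3])/2]],.081))
for nm,m in(("white",hsv(W,(0,0,200),(180,40,255))),("or",hsv(W,(0,120,120),(25,255,255)))):
    n,l,st,c=cv2.connectedComponentsWithStats(m.astype(np.uint8))
    for i in range(1,n):
        if 5<st[i,4]<300: print(nm,st[i,4],c[i].round(1),ray(W,[c[i]],.081)[0].round(4), W["img"][int(c[i][1]),int(c[i][0])])
E
```

```text
now [0.4998 0.1198 0.3578] yaw -3.1408 q [ 0.1   0.29  1.75 -0.    1.1  -1.47] f [ 0.  -0.2  0.3] t 6.1 w 0.0153 tilt [ 0.     -0.0001]
shift mm [-10.2   0.2  -2.2]
turn deg 0.04
0.65 [200.7, 134.8, 312.4, 236.2] [[0.49458135 0.12080373 0.081     ]]
or 58 [ 8.5 98.6] [ 0.418  -0.0898  0.081 ] [195 112  35]
or 6 [ 40.2 173.2] [ 0.4829 -0.0779  0.081 ] [156  83  32]
```

View pics/e.png

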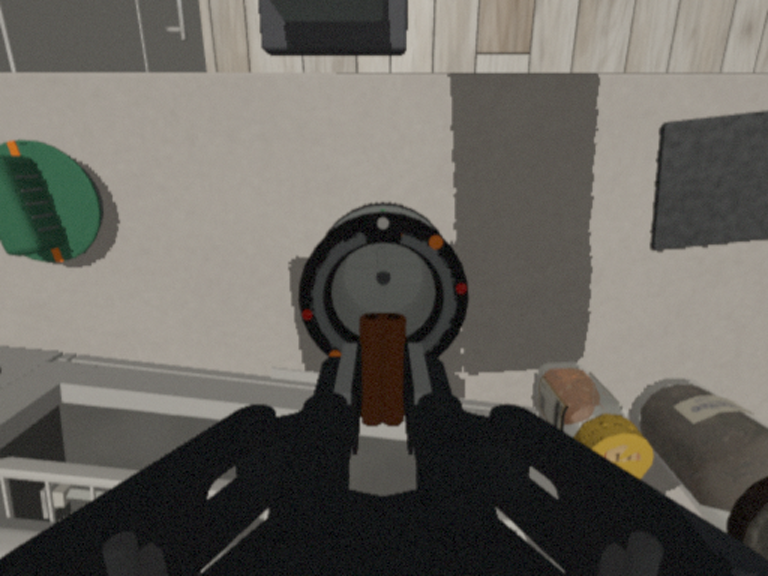

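The view shows the quill gripped along the tool's x. The rim dots are at: white (383,223), orange (436,242) and (335,354), red (461,289) and (307,314). I fit the grinder pose to these dots.

```bash
python3 - <<'E'
from h import *
from scipy.optimize import least_squares
W=cam("wrist")
g=(np.array([[383,223],[436,242],[461,289],[307,314],[335,354]])+.5)/1.5-.5
h=cv2.cvtColor(W["img"],cv2.COLOR_RGB2HSV).astype(float); I=W["img"].astype(float)
uv=[]
for i,p in enumerate(g):
    x0,y0=np.round(p).astype(int); sl=np.s_[y0-6:y0+7,x0-6:x0+7]
    a=I[sl]; w=(a.min(2) if i==0 else a[:,:,0]-a[:,:,2]); w=np.clip(w-(w.max()+np.median(w))/2,0,None)
    yy,xx=np.mgrid[y0-6:y0+7,x0-6:x0+7]; uv.append([(w*xx).sum()/w.sum(),(w*yy).sum()/w.sum()])
uv=np.array(uv); print(uv.round(1),g.round(1))
P=ray(W,uv,.081)[:,:2]; a=np.array([np.pi,np.pi-.7,np.pi-1.4,-1.4,-.7])
f=lambda v:(np.c_[v[0]+.049*np.cos(a+v[2]),v[1]+.049*np.sin(a+v[2])]-P).ravel()
r=least_squares(f,[.5,.12,0]); print(r.x, (r.fun*1000).round(1))
m=np.abs(f)if 0 else 0
# top camera check
T=cam("top")
for z in(.081,):
    d=T; J=d["img"].astype(float); sub=J[165:215,195:250]; w=sub[:,:,0]-sub[:,:,2]
    n,l,st,c=cv2.connectedComponentsWithStats((w>40).astype(np.uint8))
    for i in range(1,n): print(st[i,4],ray(d,[c[i]+[195,165]],.081)[0].round(4))
plan(r.x[0],r.x[1],.24)
E
```

```text
[[254.6 148.4]
 [289.9 161. ]
 [306.8 192.1]
 [204.  209.2]
 [222.7 235.4]] [[255.2 148.5]
 [290.5 161.2]
 [307.2 192.5]
 [204.5 209.2]
 [223.2 235.8]]
[0.5090838  0.1194887  0.00145616] [ 0.   0.2  0.2 -0.2 -0.2 -0.5 -0.8  0.3  0.8  0.1]
1 [0.4718 0.1523 0.081 ]
now [0.4999 0.12   0.3577] yaw -3.1394 q [ 0.1   0.29  1.75 -0.    1.1  -1.47] f [ 0.6  0.4 -0.3] t 6.25 w 0.0155 tilt [ 0.     -0.0001]
shift mm [ -9.2  -0.5 117.7]
```

```bash
python3 - <<'E'
from h import *
S=cam("scene");T=cam("top")
for a,b in(((192,168),(211,211)),((286,181),(268,147))):
    best=min((np.linalg.norm(ray(T,[a],z)[0]-ray(S,[b],z)[0]),z) for z in np.arange(0,.5,.005)); print(best,ray(T,[a],best[1]),ray(S,[b],best[1]))
c=cv2.resize(T["img"][140:215,175:315],(800,428)); cv2.imwrite("pics/f.png",c[:,:,::-1])
E
```

```text
(np.float64(0.030346863940348454), np.float64(0.23)) [[0.56934865 0.19751097 0.23      ]] [[0.59915224 0.20322744 0.23      ]]
(np.float64(0.002346134523277573), np.float64(0.165)) [[ 0.53467731 -0.10511003  0.165     ]] [[ 0.53321874 -0.10694767  0.165     ]]
```

View pics/f.png

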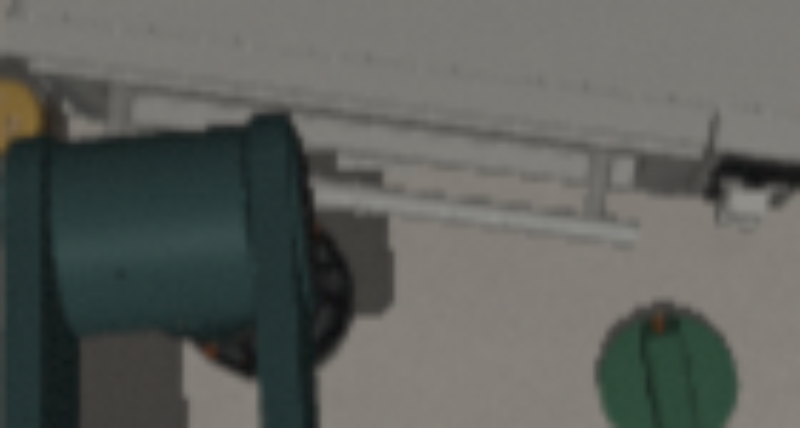

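The crop shows the oven's handle bar running from (310,195) to (635,232), close behind the grinder. I triangulate it as a line, from its plane in each of the two views.

```bash
cat > line.py <<'E'
from h import *
S=cam("scene");T=cam("top")
def pl(d,a,b):
    v=ray(d,[a,b],0)-d["position"]; n=np.cross(v[0],v[1]); n/=np.linalg.norm(n); return n,n@d["position"]
def at(pa,pb,y):
    A=np.array([pa[0],pb[0],[0,1,0]]); return np.linalg.solve(A,[pa[1],pb[1],y])
t=lambda x,y:(175+x/5.714-.4,140+y/5.707-.4)
s=lambda x,y:(225+x/2.142-.4,110+(y-280)/2.142-.4)
pt=pl(T,t(310,192),t(635,232)); 
for q in((s(0,495),s(95,345)),(s(0,490),s(95,340))):
    ps=pl(S,*q)
    for y in(-.1,0,.06,.12): print(at(pt,ps,y).round(4))
c=cv2.resize(S["img"][130:250,195:295],None,fx=5,fy=5,interpolation=cv2.INTER_CUBIC); cv2.imwrite("pics/g.png",c[:,:,::-1])
E
python3 line.py
```

```text
[ 0.5351 -0.1     0.1898]
[0.5458 0.     0.204 ]
[0.5522 0.06   0.2124]
[0.5586 0.12   0.2209]
[ 0.5335 -0.1     0.2053]
[0.5442 0.     0.2186]
[0.5507 0.06   0.2267]
[0.5572 0.12   0.2347]
```

View pics/g.png

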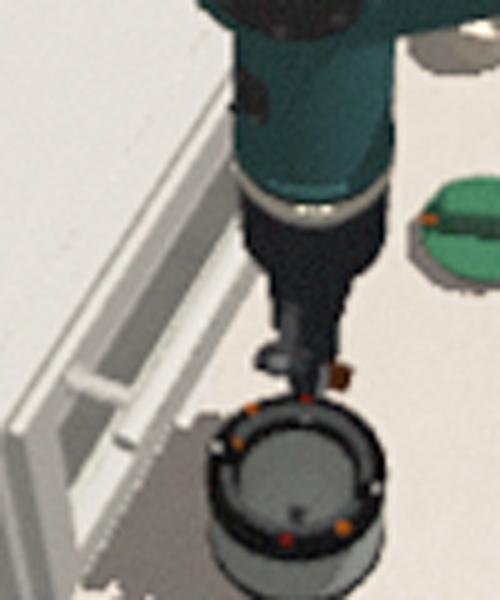

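The scene crop shows the handle bar clearly, from its left end at (127,440) to (245,262), just left of the grinder.

```bash
cat >> line.py <<'E'
print("new")
u=lambda x,y:(195+x/5-.4,130+y/5-.4)
ps=pl(S,u(127,437),u(243,262))
for y in(-.1,0,.06,.12,.16): print(at(pt,ps,y).round(4))
print(u(127,440), [ray(S,[u(127,440)],z)[0].round(3) for z in(.16,.2,.24)])
E
python3 line.py|sed -n '/new/,$p'
```

```text
new
[ 0.5372 -0.1     0.1695]
[0.5472 0.     0.1905]
[0.5532 0.06   0.2031]
[0.5592 0.12   0.2156]
[0.5632 0.16   0.224 ]
(220.0, 217.6) [array([0.589, 0.175, 0.16 ]), array([0.578, 0.198, 0.2  ]), array([0.567, 0.221, 0.24 ])]
```

Handle bar: z about 0.18, its front at x about 0.555 behind the grinder. So I keep the gripper body a little toward the robot. Dropping the quill at x=0.503, 6 mm off centre, still lies inside the bowl.

Request:
arm_command([
  [[-0.003,-0.0005,0.03],0,0.0],
  [[0,0,0.03],0,0.0],
  [[0,0,0.03],0,0.0],
  [[0,0,0.02],0,0.0],
  [[0,0,0.003],0,0.0],
  [[0,0,0],0,0.0],
  [[0,0,0],0,0.028],
  [[0,0,0],0,0.028],
])

```text
time_s: 7.35
ee_pos: [0.5036, 0.1192, 0.246]
ee_rot: [-0.004, 3.139, 0.0]
ft_force: [0.1, 0.5, -0.9]
grip_width: 0.0283
gripper_force: 0.0
```

Request:
arm_command([
  [[0,0,0],0,0.028],
  [[0,0,0],0,0.028],
  [[0,0,-0.02],0,0.028],
  [[0,0,-0.04],0,0.028],
  [[0.02,0,-0.04],0,0.04],
  [[0.02,0,-0.02],0,0.06],
  [[0,0,0],0,0.06],
  [[0,0,0],0,0.06],
])

```text
time_s: 8.15
ee_pos: [0.4629, 0.1191, 0.3651]
ee_rot: [-0.004, 3.14, 0.0]
ft_force: [-0.6, -0.0, -0.4]
grip_width: 0.0598
gripper_force: 0.0
```

```bash
python3 - <<'E'
from h import *
W=cam("wrist"); 
for o in vision.outline_of("quill","wrist"): print(o["score"],o["bbox"])
for o in vision.outline_of("lid","wrist"):
    ys,xs=np.nonzero(o["pixels"]);print("lid",o["score"],o["bbox"],ray(W,[[xs.mean(),ys.mean()]],.02))
save(W,"i.png"); plan(.45,-.132,.36,0)
E
```

```text
0.9 [244.3, 191.3, 261.8, 227.3]
lid 0.56 [0.9, 126.2, 79.9, 202.7] [[ 0.45294227 -0.1330078   0.02      ]]
now [0.4633 0.119  0.3637] yaw -3.1392 q [ 0.11  0.23  1.82 -0.    1.1  -1.47] f [ 0.7 -0.  -0.4] t 8.3 w 0.0601 tilt [-0.0014 -0.0003]
shift mm [  13.9 -250.9    3.8]
turn deg 0.14
```

View pics/i.png

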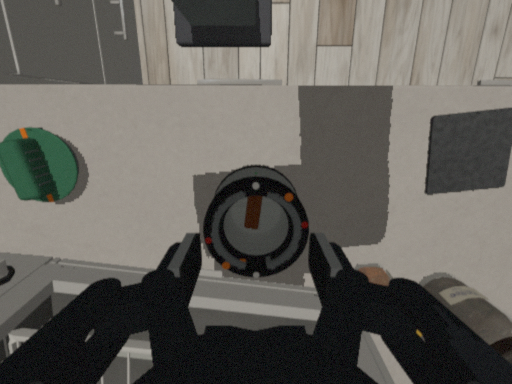

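The quill lies in the bowl at (253,210) and the green lid is at (38,165). Now to the lid.

Request:
arm_command([
  [[0.001,-0.03,0],0,0.07],
  [[0.002,-0.04,0],0,0.07],
  [[0.002,-0.045,0],0,0.07],
  [[0.002,-0.045,0],0,0.07],
  [[0.002,-0.045,0],0,0.07],
  [[0.003,-0.045,0.003],0,0.07],
  [[0,0,0],0,0.07],
  [[0,0,0],0,0.07],
])

```text
time_s: 9.1
ee_pos: [0.4516, -0.1321, 0.3605]
ee_rot: [-0.001, -3.14, -0.002]
ft_force: [0.3, 0.9, 0.1]
grip_width: 0.0697
gripper_force: 0.0
```

```bash
cat > lid.py <<'E'
from h import *
W=cam("wrist")
m=hsv(W,(55,60,20),(95,255,255)); n,l,st,c=cv2.connectedComponentsWithStats(m.astype(np.uint8)); i=1+np.argmax(st[1:,4]); 
P=np.c_[np.nonzero(l==i)[::-1]]; hull=cv2.convexHull(P.astype(np.float32))[:,0]
o=hsv(W,(5,150,90),(22,255,255)); n2,l2,s2,c2=cv2.connectedComponentsWithStats(o.astype(np.uint8))
pts=[]
for k in range(1,n2):
    if s2[k,4]>=5 and cv2.pointPolygonTest(hull,tuple(map(float,c2[k])),True)>-8: pts.append(c2[k]); print("ptr",s2[k],c2[k].round(1),ray(W,[c2[k]],.0205)[0].round(4))
print("hull centre",st[i],cv2.minEnclosingCircle(ray(W,hull,.0205)[:,:2].astype(np.float32)))
for o in vision.outline_of("lid","wrist")[:1]: print(o["score"],o["bbox"])
plan(.452,-.132,.30,0); save(W,"k.png",s=1.3)
E
python3 lid.py
```

```text
ptr [245 141   6  10  50] [247.6 145.4] [ 0.4173 -0.1402  0.0205]
hull centre [ 216  140   76   74 4213] ((0.4548315703868866, -0.13345219194889069), 0.04381716623902321)
0.92 [1.1, 67.6, 85.7, 149.8]
now [ 0.4515 -0.1303  0.3609] yaw -3.1389 q [-0.43  0.22  1.84  0.    1.09 -2.  ] f [-0.8  1.1  0.3] t 9.2 w 0.0701 tilt [-0.0018  0.0012]
shift mm [-0.6 -1.8 60.8]
turn deg 0.15
```

View pics/k.png

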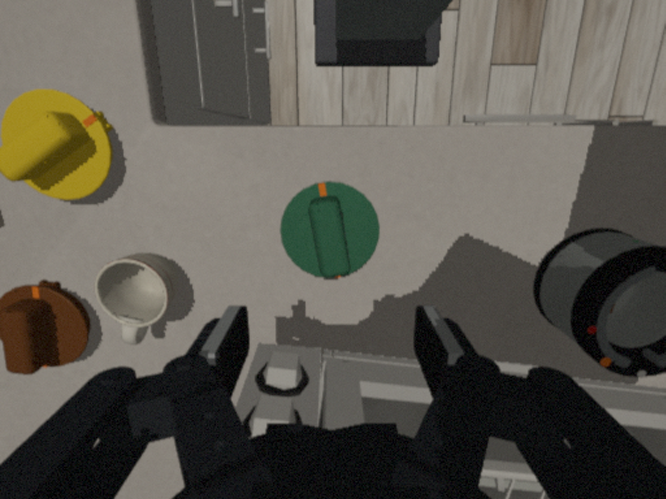

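The view shows three candidates: green lid (330,230), yellow (55,145) and brown (40,325). Green is the right one, with its near pointer at (323,189). I fit a circle to the flange and get the bar's direction.

```bash
cat > fit.py <<'E'
from h import *
from scipy.optimize import least_squares
def flange(W,z,show=True):
    m=hsv(W,(55,60,20),(95,255,255))|hsv(W,(5,150,90),(22,255,255)); m=cv2.morphologyEx(m.astype(np.uint8),cv2.MORPH_CLOSE,np.ones((3,3)))
    n,l,st,c=cv2.connectedComponentsWithStats(m); L=[k for k in range(1,n) if st[k,4]>800 and np.median(cv2.cvtColor(W["img"],cv2.COLOR_RGB2HSV)[l==k][:,0])>50]; i=max(L,key=lambda k:st[k,4])
    h=max(cv2.findContours((l==i).astype(np.uint8),cv2.RETR_EXTERNAL,cv2.CHAIN_APPROX_NONE)[0],key=len)[:,0]
    P=ray(W,h,z)[:,:2]; f=lambda v:np.hypot(*(P-v[:2]).T)-v[2]
    r=least_squares(f,[*P.mean(0),.0445],loss="soft_l1",f_scale=.0007); print("flange",r.x.round(4),"med res",np.median(abs(f(r.x))).round(5),st[i]); return r.x
def white(uv0,W): pass
E
python3 - <<'E'
from fit import *
W=cam("wrist"); c=flange(W,.0205); flange(W,.0185)
g=(np.array([[311,205],[322,277],[341,200],[350,268]])+.5)/1.3-.5
P=ray(W,g,.0495)[:,:2]; print(P.round(4),[np.arctan2(*(P[a+1]-P[a])[::-1]).round(3) for a in(0,2)],P.mean(0))
p=ray(W,[[247.6,145.4]],.0205)[0,:2]; d=c[:2]-p; print("yaw ptr",np.arctan2(d[1],d[0]),np.hypot(*d))
y=.175; e=np.array([np.cos(y),np.sin(y)]); t=c[:2]-.016*e; plan(t[0],t[1],.195,y)
E
```

```text
flange [ 0.4548 -0.1337  0.043 ] med res 0.00026 [ 215  140   75   74 4298]
flange [ 0.4553 -0.1337  0.0433] med res 0.00027 [ 215  140   75   74 4298]
[[ 0.4259 -0.1466]
 [ 0.4871 -0.1382]
 [ 0.4218 -0.1229]
 [ 0.4789 -0.1148]] [np.float64(0.137), np.float64(0.142)] [ 0.45343066 -0.13062744]
yaw ptr 0.12975725775067615 0.03771997998903689
now [ 0.4516 -0.13    0.3611] yaw -3.1379 q [-0.43  0.22  1.84  0.    1.09 -2.  ] f [ 0.5 -0.4 -0.8] t 9.25 w 0.07 tilt [-0.0015  0.0009]
shift mm [ 12.3  -6.6 166.1]
turn deg -9.81
```

Request:
arm_command([
  [[0.006,-0.003,0.02],0,0.07],
  [[0.006,-0.003,0.03],0,0.07],
  [[0,0,0.02],-7.8,0.07],
  [[0,0,0],0,0.07],
  [[0,0,0],0,0.07],
])

```text
time_s: 9.75
ee_pos: [0.4399, -0.1361, 0.2919]
ee_rot: [0.215, -3.134, -0.001]
ft_force: [1.7, 0.5, 0.7]
grip_width: 0.0699
gripper_force: 0.0
```

```bash
python3 - <<'E'
from fit import *
W=cam("wrist"); c=flange(W,.0205)
o=hsv(W,(5,150,90),(22,255,255)); n,l,s,q=cv2.connectedComponentsWithStats(o.astype(np.uint8))
for k in range(1,n):
    p=ray(W,[q[k]],.0205)[0,:2]; d=c[:2]-p
    if s[k,4]>8 and np.hypot(*d)<.05: print("ptr",s[k,4],q[k].round(1),np.arctan(d[1]/d[0]),np.hypot(*d))
y=.14; e=np.array([np.cos(y),np.sin(y)]); t=c[:2]-.016*e; plan(t[0],t[1],.195,y)
E
```

```text
flange [ 0.4547 -0.1337  0.0434] med res 0.00031 [ 209  161   94   93 6563]
ptr 82 [254.  168.4] 0.17045319163541592 0.03809295682496806
now [ 0.4403 -0.1364  0.2925] yaw -3.0042 q [-0.45  0.31  1.93 -0.    0.9  -2.16] f [ 0.1 -0.3  0.2] t 9.8 w 0.0703 tilt [ 0.0009 -0.0005]
shift mm [ 1.4  0.7 97.5]
turn deg -0.15
```

Request:
arm_command([
  [[0.0014,0.0007,0.03],-0.9,0.07],
  [[0,0,0.03],0,0.07],
  [[0,0,0.025],0,0.07],
  [[0,0,0.012],0,0.07],
  [[0,0,0],0,0.07],
  [[0,0,0],0,0.07],
])

```text
time_s: 10.4
ee_pos: [0.4389, -0.1366, 0.1957]
ee_rot: [-0.241, 3.131, -0.001]
ft_force: [-0.4, 0.9, 0.9]
grip_width: 0.0698
gripper_force: 0.0
```

Request:
arm_command([
  [[0,0,0],0,0.03],
  [[0,0,0],0,0.03],
  [[0,0,0],0,0.0],
  [[0,0,0],0,0.0],
  [[0,0,0],0,0.0],
  [[0,0,0],0,0.0],
  [[0,0,0],0,0.0],
], force=70)

```text
time_s: 11.1
ee_pos: [0.4385, -0.1367, 0.1957]
ee_rot: [-0.242, 3.131, -0.001]
ft_force: [-0.2, 1.3, 8.6]
grip_width: 0.025
gripper_force: 68.9
```

Gripped at 25 mm, which matches the bar. Lift and measure the lid in the hand.

Request:
arm_command([
  [[0,0,-0.01],0,0.0],
  [[0,0,-0.03],0,0.0],
  [[0,0,-0.04],0,0.0],
  [[0,0,-0.04],0,0.0],
  [[0,0,-0.04],0,0.0],
  [[0,0,-0.02],0,0.0],
  [[0,0,0],0,0.0],
  [[0,0,0],0,0.0],
])

```text
time_s: 11.9
ee_pos: [0.4376, -0.1363, 0.3748]
ee_rot: [-0.242, 3.132, -0.0]
ft_force: [-0.2, -0.1, -1.7]
grip_width: 0.0248
gripper_force: 68.8
```

```bash
python3 - <<'E'
from fit import *
W=cam("wrist"); s=sensors.observe(); M=R.from_rotvec(s["ee_rot"]).as_matrix(); p0=np.array(s["ee_pos"])
for dz in (.1945-.0205,.196-.0205):
    c=flange(W,p0[2]-dz); print("lid in tool mm",(M.T@(np.array([c[0],c[1],p0[2]-dz])-p0)*1000).round(2))
o=hsv(W,(5,150,90),(22,255,255)); n,l,S,q=cv2.connectedComponentsWithStats(o.astype(np.uint8))
for k in range(1,n):
    if S[k,4]>8: print("ptr",S[k],(M.T@(ray(W,[q[k]],p0[2]-.1745)[0]-p0)*1000).round(2))
plan(.48,.1195,.37,0); save(W,"l.png",s=1.3)
E
```

```text
flange [ 0.4579 -0.1342  0.0387] med res 0.00657 [  181   197   148   136 10094]
lid in tool mm [-20.91  -1.38 173.97]
flange [ 0.4589 -0.134   0.0391] med res 0.00665 [  181   197   148   136 10094]
lid in tool mm [-21.94  -1.39 175.46]
ptr [86 73 12 10 77] [ 88.98 -80.72 174.56]
ptr [ 24 193   8  10  67] [  27.22 -127.04  174.42]
ptr [249 198  11  20 203] [ 21.31  -1.07 174.53]
ptr [432 304   6   5  23] [-45.09 112.97 174.54]
now [ 0.4373 -0.1362  0.3738] yaw -2.9873 q [-0.45  0.19  1.84 -0.    1.11 -2.18] f [-0.3 -0.3 -2.5] t 11.95 w 0.0252 tilt [-0.0017  0.0007]
shift mm [-81.5 246.1   3.9]
turn deg 8.84
```

View pics/l.png

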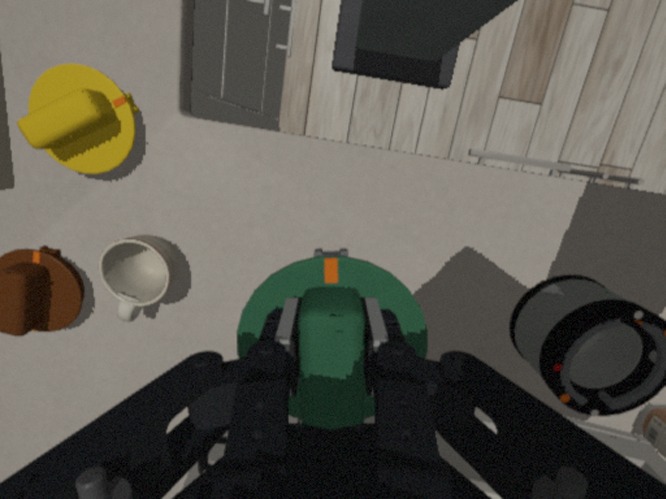

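The lid is held squarely, with the pointer at (331,270) on the tool axis. I carry it to just short of the grinder, then measure both together.

Request:
arm_command([
  [[-0.006,0.02,0],0,0.0],
  [[-0.01,0.032,0],0,0.0],
  [[-0.01,0.032,0],0,0.0],
  [[-0.01,0.032,0],0,0.0],
  [[-0.01,0.032,0],0,0.0],
  [[-0.01,0.032,0],0,0.0],
  [[-0.01,0.032,0],0,0.0],
  [[-0.008,0.028,0],4,0.0],
])

```text
time_s: 12.75
ee_pos: [0.4736, 0.1135, 0.3726]
ee_rot: [0.132, -3.135, 0.0]
ft_force: [0.2, -1.1, -0.7]
grip_width: 0.0247
gripper_force: 69.0
```

Request:
arm_command([
  [[-0.005,0.006,0.02],4.8,0.0],
  [[0,0,0.03],0,0.0],
  [[0,0,0.01],0,0.0],
  [[0,0,0],0,0.0],
  [[0,0,0],0,0.0],
  [[0,0,0],0,0.0],
])

```text
time_s: 13.35
ee_pos: [0.4793, 0.1181, 0.3155]
ee_rot: [-0.001, 3.14, 0.0]
ft_force: [0.2, -0.4, -1.6]
grip_width: 0.0245
gripper_force: 68.9
```

```bash
cat > both.py <<'E'
from fit import *
def both(fn,zoff=.1745):
    W=cam("wrist"); s=sensors.observe(); M=R.from_rotvec(s["ee_rot"]).as_matrix(); p0=np.array(s["ee_pos"]); zf=p0[2]-zoff
    m=hsv(W,(55,60,20),(95,255,255))|hsv(W,(5,150,90),(22,255,255)); n,l,st,c=cv2.connectedComponentsWithStats(m.astype(np.uint8)); i=1+np.argmax(st[1:,4])
    h=max(cv2.findContours((l==i).astype(np.uint8),cv2.RETR_EXTERNAL,cv2.CHAIN_APPROX_NONE)[0],key=len)[:,0]
    h=h[h[:,1]<235]; P=(ray(W,h,zf)-p0)@M; P=P[:,:2]
    f=lambda v:np.hypot(*(P-v[:2]).T)-.0443
    r=least_squares(f,[-.016,0],loss="soft_l1",f_scale=.0005); print("lid arc in tool mm",(r.x*1000).round(2),np.median(abs(f(r.x))).round(5),len(h))
    I=W["img"].astype(float); 
    for nm,w in(("col",((I[:,:,0]-I[:,:,2]>70)&(I[:,:,1]<.62*I[:,:,0]+10))),("wh",(I.min(2)>125)&(I.max(2)-I.min(2)<25))):
        n,l,S,q=cv2.connectedComponentsWithStats(w.astype(np.uint8))
        for k in range(1,n):
            p=ray(W,[q[k]],.081)[0]
            if 3<S[k,4]<250 and .04<np.hypot(p[0]-.509,p[1]-.12)<.06: print(nm,S[k,4],q[k].round(1),p[:2].round(4),"ang",np.arctan2(p[1]-.1195,p[0]-.509).round(2))
    print(plan(.4824,.1206,p0[2],0)); save(W,fn,s=1.3)
if __name__=="__main__":
    import sys; both(sys.argv[1])
E
python3 both.py m.png
```

```text
lid arc in tool mm [-16.64  -0.22] 0.001 236
col 81 [297.7 196.9] [0.4713 0.1512] ang 2.44
wh 66 [256.8 183.1] [0.4601 0.1192] ang -3.14
now [0.4793 0.1182 0.3157] yaw -3.1412 q [ 0.1   0.31  1.84 -0.    0.98 -1.47] f [ 0.1 -0.2 -1.5] t 13.4 w 0.0255 tilt [0.0018 0.0001]
shift mm [-3.1  2.4  0. ]
turn deg 0.02
None
```

View pics/m.png

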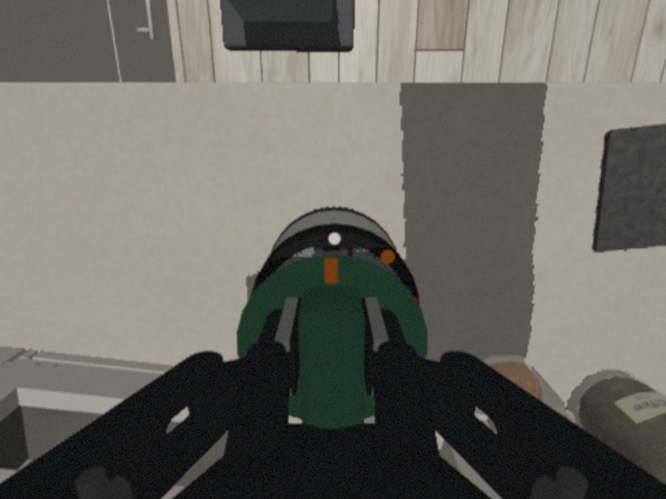

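The lid's pointer is at (331,270). The grinder's white dot at (335,239) and orange dot at (388,257) confirm its centre at (0.509, 0.1194). Move over the axis, then down slowly.

Request:
arm_command([
  [[-0.007,0.001,0],0,0.0],
  [[-0.006,0.0008,0],0,0.0],
  [[0,0,0.015],0,0.0],
  [[0,0,0.013],0,0.0],
  [[0,0,0],0,0.0],
  [[0,0,0],0,0.0],
])

```text
time_s: 14.0
ee_pos: [0.4923, 0.1202, 0.2869]
ee_rot: [-0.001, 3.142, -0.0]
ft_force: [-0.6, 0.4, -1.6]
grip_width: 0.025
gripper_force: 68.9
```

```bash
sed -i 's/plan(.4824,.1206,p0\[2\],0)/plan(.4924,.120,.262,0)/' both.py; python3 both.py n.png; python3 -c "
from h import *
print(sensors.observe()['ft_torque'])"
```

```text
lid arc in tool mm [-16.27  -0.35] 0.00084 234
col 137 [302.2 192.7] [0.4714 0.1514] ang 2.44
col 37 [325.  232.2] [0.5004 0.1689] ang 1.74
wh 92 [254.1 176.1] [0.46   0.1192] ang -3.13
now [0.4924 0.1203 0.2872] yaw -3.1408 q [ 0.1   0.37  1.84 -0.    0.93 -1.47] f [ 0.6 -0.2 -1.9] t 14.05 w 0.025 tilt [0.0009 0.    ]
shift mm [ 0.  -0.3 25.2]
turn deg 0.05
None
[0.06268812 0.00802398 0.00914307]
```

Request:
arm_command([
  [[0,0,0.008],0,0.0],
  [[0,0,0.005],0,0.0],
  [[0,0,0.004],0,0.0],
  [[0,0,0],0,0.0],
])

```text
time_s: 14.45
ee_pos: [0.4916, 0.1202, 0.2691]
ee_rot: [0.001, -3.141, 0.0]
ft_force: [0.4, -0.0, -1.9]
grip_width: 0.025
gripper_force: 68.9
```

Request:
arm_command([
  [[0,0,0.004],0,0.0],
  [[0,0,0.002],0,0.0],
  [[0,0,0.002],0,0.0],
  [[0,0,0.0],0,0.0],
  [[0,0,0],0,0.0],
])

```text
time_s: 14.95
ee_pos: [0.4918, 0.1202, 0.2617]
ee_rot: [0.001, -3.141, 0.0]
ft_force: [-0.5, 0.0, -0.9]
grip_width: 0.025
gripper_force: 69.0
```

```bash
python3 both.py n2.png; python3 -c "
from h import *
s=sensors.observe();print(s['ft_force'],s['ft_torque'])"
```

```text
lid arc in tool mm [-16.23  -0.45] 0.0004 198
col 177 [309.3 206.6] [0.4714 0.1513] ang 2.44
col 97 [334.1 251.9] [0.501  0.1684] ang 1.73
col 18 [177.4 274.2] [0.5169 0.0708] ang -1.41
wh 114 [254.1 187.8] [0.46   0.1192] ang -3.14
now [0.4917 0.1202 0.2617] yaw -3.1407 q [ 0.1   0.41  1.86 -0.    0.87 -1.47] f [ 0.  -0.2 -1.5] t 15.0 w 0.0246 tilt [-0.0001 -0.0001]
shift mm [-0.7 -0.2 -0.3]
turn deg 0.05
None
[ 0.02682637 -0.18766714 -1.48156358] [0.02984709 0.07429609 0.04766365]
```

Not yet on the floor. I go down in small steps until contact.

Request:
arm_command([
  [[0,0,0.001],0,0.0],
  [[0,0,0.0],0,0.0],
  [[0,0,0.001],0,0.0],
  [[0,0,0.0],0,0.0],
])

```text
time_s: 15.4
ee_pos: [0.4918, 0.1202, 0.2614]
ee_rot: [-0.002, 3.141, -0.0]
ft_force: [-5.5, -1.0, 18.7]
grip_width: 0.0248
gripper_force: 71.9
```

Contact at z=0.2614 means the lid is fully down. I ease the push, then turn clockwise about the grinder axis, which is 16.5 mm along tool -x.

Request:
arm_command([
  [[-0.0004,0,-0.001],0,0.0],
  [[0,0.0009,0],3,0.0],
  [[0,0.0009,0],3,0.0],
  [[0,0.0009,0],3,0.0],
  [[0,0.0008,0],3,0.0],
  [[0,0.0008,0],3,0.0],
  [[0,0,0],0,0.0],
  [[0,0,0],0,0.0],
])

```text
time_s: 16.2
ee_pos: [0.4931, 0.1245, 0.2613]
ee_rot: [0.406, 3.114, 0.0]
ft_force: [-1.3, -0.9, 5.5]
grip_width: 0.025
gripper_force: 69.8
```

```bash
cat > turn.py <<'E'
from h import *
import sys
W=cam("wrist"); s=sensors.observe(); M=R.from_rotvec(s["ee_rot"]).as_matrix(); p0=np.array(s["ee_pos"])
yaw=np.arctan2(M[1,0],M[0,0]); cw=(np.pi-yaw)%(2*np.pi); cw=cw-2*np.pi if cw>np.pi else cw
print("pos",p0.round(4),"cw turn tool",round(cw,4),"pivot",(p0+M@[-.0165,0,0])[:2].round(4),"f",np.round(s["ft_force"],1),"tau",np.round(s["ft_torque"],2),"w",s["grip_width"])
o=hsv(W,(5,150,90),(22,255,255)); n,l,S,q=cv2.connectedComponentsWithStats(o.astype(np.uint8))
for k in range(1,n):
    p=ray(W,[q[k]],.0865)[0]; p2=ray(W,[q[k]],.081)[0]; c=np.array([.509,.1194])
    if S[k,4]>8 and np.hypot(*(p[:2]-c))<.06: print(S[k],q[k].round(1),"lidplane r,cw",np.hypot(*(p[:2]-c)).round(4),(np.pi-np.arctan2(p[1]-c[1],p[0]-c[0])).round(3),"rim r,cw",np.hypot(*(p2[:2]-c)).round(4),(np.pi-np.arctan2(p2[1]-c[1],p2[0]-c[0])).round(3))
save(W,sys.argv[1],s=1.3)
E
python3 turn.py p1.png
```

```text
pos [0.4931 0.1244 0.2613] cw turn tool 0.2596 pivot [0.509  0.1202] f [-1.   0.1  5.4] tau [-0.19  0.01 -0.07] w 0.025115771085496896
[284 187  16  14 183] [291.6 193.7] lidplane r,cw 0.0507 0.672 rim r,cw 0.0494 0.701
[250 198  10  20 197] [254.5 207.5] lidplane r,cw 0.0383 0.257 rim r,cw 0.0362 0.257
[222 321   8   4  28] [225.2 322.7] lidplane r,cw 0.0453 3.834 rim r,cw 0.0502 3.804
```

The pointer has moved 0.257 rad and the orange dot reads 0.701, so lid and tool turn together. Continue.

Request:
arm_command([
  [[0,0.0009,0],3,0.0],
  [[0,0.0009,0],3,0.0],
  [[0,0.0009,0],3,0.0],
  [[0,0.0008,0],3,0.0],
  [[0,0.0008,0],3,0.0],
  [[0,0,0],0,0.0],
  [[0,0,0],0,0.0],
], force=90)

```text
time_s: 16.95
ee_pos: [0.4947, 0.1286, 0.2613]
ee_rot: [0.809, 3.034, 0.001]
ft_force: [-0.3, 0.4, 5.6]
grip_width: 0.0246
gripper_force: 87.7
```

```bash
python3 turn.py p2.png
```

```text
pos [0.4947 0.1286 0.2613] cw turn tool 0.5214 pivot [0.509  0.1204] f [-0.2 -0.2  6.2] tau [ 0.01 -0.02 -0.03] w 0.02476782649249157
[262 180  17  15 192] [269.9 187.2] lidplane r,cw 0.0509 0.686 rim r,cw 0.0493 0.698
[249 198  11  20 198] [254.4 207.5] lidplane r,cw 0.0384 0.518 rim r,cw 0.0363 0.518
```

Request:
arm_command([
  [[0,0.0008,0],2.7,0.0],
  [[0,0.0008,0],2.7,0.0],
  [[0,0.0008,0],2.7,0.0],
  [[0,0.0007,0],2.3,0.0],
  [[0,0,0],0,0.0],
  [[0,0,0],0,0.0],
  [[0,0,0],0,0.0],
])

```text
time_s: 17.7
ee_pos: [0.4964, 0.1311, 0.2613]
ee_rot: [1.08, 2.948, 0.001]
ft_force: [-0.7, 0.2, 5.3]
grip_width: 0.0242
gripper_force: 87.7
```

```bash
python3 turn.py p3.png; sleep 0; python3 -c "
from h import *
import numpy as np
for t in('spice_jar','cup','coffee'):
  T=cam('top'); o=vision.outline_of(t,'top'); print(t,[(q['score'],q['bbox']) for q in o[:1]])"
```

```text
pos [0.4964 0.1311 0.2613] cw turn tool 0.7026 pivot [0.509  0.1205] f [-0.2 -0.2  5.9] tau [-0.06 -0.04  0.09] w 0.02464047323167043
[247 179  16  15 194] [254.2 186. ] lidplane r,cw 0.0509 0.697 rim r,cw 0.0493 0.697
[249 198  11  20 198] [254.4 207.3] lidplane r,cw 0.0385 0.697 rim r,cw 0.0364 0.697
spice_jar [(0.68, [169.9, 153.2, 184.6, 169.0])]
cup [(0.55, [329.7, 182.6, 349.9, 201.9])]
coffee [(0.97, [134.5, 137.0, 165.1, 168.6])]
```

View pics/p3.png

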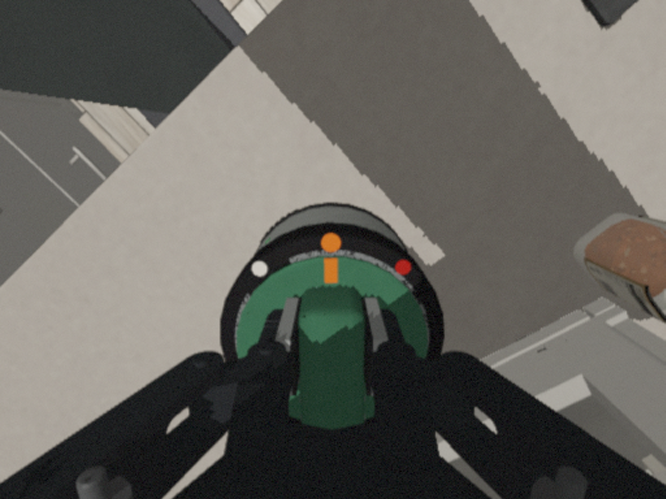

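The pointer (331,270) stands exactly at the orange dot (331,242), with the red dot at (403,268). The lid is gripped, steady and fully down, and the jars and cup have not moved. I hand the job in.

```bash
python3 -c "
from h import *
print(job.close_job())"
```

```text
the job is handed in; nothing more can be done
None
```

The job is handed in at about 18 s of the 64 s: the quill is in the bowl, the lid is fully down and turned 0.70 rad clockwise to the orange dots with the grip still holding it, and the spice jar, cup and coffee jar still show in place; the verdict was not reported back.

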